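# Set up the inspection mirror on its stand

### The job

The inspection mirror lies face down on the runners of its stand. Slide it along the runners, still lying flat, until its far edge meets the backrest; then raise its near edge and tip it up and over so that its lower edge stands in the channel and it leans squarely against the sloped backrest, face towards the robot. It is glass: keep control of it all the way, do not let it fall back or slap against the backrest, and do not disturb the brake caliper, the lockring tool and the jar beside the stand.

Things in the scene. Friction and masses are not known exactly. Their poses are not given: they have to be found in the camera images.
- mirror_stand: Fixed grey stand, base 200x150x8 mm. Origin on the bench under the front wall of the channel; x to the backrest, y left, z up. Two black runners, 18 mm wide, at y = -47 and +47 mm (76 mm open between), x = -115 to -6, tops at z = 70. A cross bar, x = -16 to 0, 132 mm wide, rear edge rounded 4 mm, has its top at z = 70 too; the channel lies right behind it.
- channel (a point): Middle of the channel floor, at stand x = 6, z = 61 mm. The floor is 12 mm wide (stand x = 0 to 12) and 9 mm below the runners' tops; the channel is 132 mm long along y, with open ends.
- backrest_top (a point): Middle of the backrest's upper edge, front face, at stand x = 49, z = 141 mm. The flat backrest, 100 mm wide and 88 mm long, rises from the channel's rear (x = 12, z = 61), leaning 25 degrees away from the robot. A flat mirror meets it with its far edge at x = 16. A seated mirror leans 25 to 29 degrees and rises 48 mm above it, free on both sides.
- mirror: Loose framed glass mirror 140 (x) x 120 (y) x 8 (z) mm, 0.17-0.3 kg, black rim, grey back. Origin at the centre of the face, which looks down at the start; z out of the back, x to the far edge. Starts flat on the runners, far edge 19-36 mm short of the backrest. Short of upright it falls back, past it falls onto the backrest; its middle moving faster than 0.22 m/s counts as a fall.
- near_edge (a point): Middle of the mirror edge that lies nearest the robot at the start (half thickness, 4 mm from either face); it becomes the upper edge.
- far_edge (a point): Middle of the mirror edge that lies nearest the backrest at the start (half thickness); it becomes the lower edge, standing in the channel. The mirror slides with under 3 N, but first touch can feel like 5 N or more before it is home. When tipped, it drops 9 mm into the channel by about 40 degrees; pressed towards the backrest it can stick there and drop suddenly.
- caliper: Bystander: loose black brake caliper, 30 x 55 x 36 mm, standing on the bench to the left of the stand. Origin at the centre of its underside.
- lockring: Bystander: loose grey lockring tool, 25 mm in diameter, 48 mm tall, upright on the bench just to the right of the stand. Origin at the centre of its underside.
- jar: Bystander: loose white and red grease jar with a black lid, 54 mm in diameter, 70 mm tall, to the right of and behind the lockring tool. Origin at the centre of its underside.
Things that resemble listed ones, but are neither listed nor needed, are in the scene too. Of the things that look like the mirror, the middle-sized one is meant.

How it is judged:
On the way:
1. the mirror, still lying flat on the runners, has been slid back to the backrest (within 6 mm) (x of far_edge in the frame of mirror_stand above 0.01 m and angle between mirror's own z axis and vertical below 0.15 rad), for 0.1 s.
At the end, for the whole second after the job is handed in: The mirror stands with its lower-edge centre in the channel (under 8 mm above its floor), former near edge up, leaning back 22 to 31 degrees on the backrest, under 6 degrees from square, within 22 mm of the stand's middle, at rest (z of far_edge in the frame of mirror_stand below 0.069 m and x of far_edge in the frame of mirror_stand between -0.002 and 0.015 m and z of near_edge in the frame of mirror_stand above 0.17 m and angle between mirror's own z axis and vertical between 1.95 and 2.12 rad and angle between the y axis of mirror and the y axis of mirror_stand, either way round below 0.1 rad and y of mirror in the frame of mirror_stand between -0.022 and 0.022 m and linear speed of mirror below 0.02 m/s); the robot touches nothing.
It fails at once if the mirror falls, is flung or slaps over (its middle moves faster than 0.22 m/s) (linear speed of mirror above 0.22 m/s).
It fails at once if a bystander is moved more than 20 mm (distance of any of caliper, lockring, jar from where it was at the start of the episode above 0.02 m).
It also fails if it takes over 58 s, if anything falls off the work surface, if the arm or the gripper's body presses on something with over 40 N, if the wrist force passes 120 N, or if a joint passes its speed limit or range.

### The arm

A 6-joint arm with a two-finger parallel gripper is mounted at the origin on a cart in front of the work surface, level with it; the furniture and walls round the work are solid. World frame = base frame: x ahead of the robot, y to its left, z up, the work surface at z = 0. Lengths are in m, angles in rad, forces in N, time in s.
With the tool pointing down it reaches from about 0.35 to 0.775 m from the base axis. Payload 5.5 kg.
Tool frame: the origin (TCP) lies at the very end of the fingers, on their centre line; the grasp point (between the pads) lies 19 mm behind it; z points along the fingers, y is the line along which they close (so a half turn about z gives the same grasp; the last joint's range is limited). The gripper opens to 85 mm and grips with 20 to 120 N. Pads are 22 mm wide; open, the fingers measure 114 mm over their backs; the gripper's body (76 mm by 85 mm) begins 54 mm behind the grasp point. The pads swing forward as they close: fully open they stand 13 mm farther back than shut.
Start: joints at [-1.447, 0.313, 0.046, 1.304, 0, 1.431], TCP at [0.15, -0.555, 0.193] pointing down, gripper open.
Joint ranges: [-2.76, 2.76], [-0.86, 1.69], [-1.03, 1.26], [-2.2, 2.34], [-1.47, 1.5], [-3.14, 3.14]. Speed limits (rad/s): [2.57, 2.57, 3.14, 3.14, 3.14, 3.14].

### API

Orientations are given as a unit quaternion [x, y, z, w].
In Python, from bench import arm gives the robot as it stands. The module is installed in compiled form; this text tells all that it offers.
- The arm moves only by the tool apply_moves, never from a script. Its argument "targets" is one flat list of numbers, 7 for each row, row after row: the shift along the tool's x, y, z in units of 0.06 m (1.0 is 0.06 m), then the turn, a rotation vector about the tool's x, y, z in units of 6 degrees (1.0 is 6 degrees), then the opening, from 0 (shut) to 1 (fully open). In form: [x, y, z, wx, wy, wz, claw, x, y, z, wx, wy, wz, claw, ...]. A call has 1 to 10 rows; each row shifts and turns the commanded pose from where the row before left it, along the tool's axes as they then stand; what a row does not reach is not made up. A row lasts 1/8 s, in which the tool goes at most 62.5 mm and 10.7 degrees, less where a joint would pass 70% of its speed; a pose out of reach is approached as far as the arm can. A call with a number of a shift or a turn outside -1 to 1 is refused whole. A call with a gripper value outside its range is refused whole. The fingers move at their own pace and stop on an object; "grip_force" is the grip in N (left out, the last holds). Time passes only in rows, so rows that do not move let the fingers close. It gives the time, the measured TCP pose, the force, the opening and the grip force at its end, in the units of the state.
- arm.get_obs(): the state, without advancing time (a new reading comes with each control period).
- arm.read_camera(name): name is "side" or "top"; returns (picture, depth): 384x512x3 uint8, red, green, blue; 384x512 float32, m along the optical axis (not along the pixel's ray), 0 where there is no reading.
- arm.get_calibration(name): a dict with "K" (3x3 intrinsics, pixels), "D" ([k1, k2, p1, p2, k3] as OpenCV has them; the pictures are not rectified), "T" (4x4, takes a point from camera to world coordinates). Camera axes: x right, y up, looking along -z (the intrinsics and any distortion apply to the point x, -y, -z); pixel columns grow to the right and rows downward; lengths in m; the calibration is good to about 2 mm. A picture is of the moment at which its call begins. get_calibration takes no time and is no camera call.
- arm.sign_off(): hands the job in; it is judged then, once.
Trained networks look in the newest picture that a camera, given by its name, has taken for a name from the list of things; names that differ only in an ending like _2 or _b are one class to them, and where a whole thing is asked for, a point or a joint stands for the part that bears it (a point fixed in the world has none). Each returns a list of dicts, best first, with "score" (0 to 1); they miss things now and then, are a little off and sometimes report something else, mostly with a low value. They report only what shows in the picture. A call takes as long as a camera call. They do not tell look-alikes from the thing itself.
- arm.search_frame(camera, thing): "location" ([x, y, z] in m, in world coordinates, good to about 4 mm: the middle of the surface that is visible of it).
- arm.place_of(camera, thing): "location" ([x, y, z] in m, in world coordinates, good to about 4 mm: a listed point, or the origin of a listed thing).
The state is a dict: "t": time; "joint_positions": joint angles; "joint_vel": joint speeds; "joint_torque": joint torques, N m; "eef_pos": TCP position; "orientation": TCP orientation; "force": force on the tool from outside, world axes, zero at the start; "wrist_torque": the same for the moment, N m; "grip_width": finger opening in m; "grasp_force": force on a finger pad.
Only numpy, scipy, OpenCV 4.12 (cv2) and the standard library are available. Lean on these libraries where they do the work, as an engineer would, in place of code of your own. Each camera call takes 0.05 s, during which the arm holds its last target. There are 200 camera calls.

## Working session

There is one attempt and no reset: what is moved stays moved. The work goes in short steps, Python scripts to look and compute and a tool call to move; the robot and the scene stay as the last step left them, time stands still between calls to the robot, and variables do not carry over. Pictures are saved under pics/ and viewed, at most 10 in all, crops included, and the job is handed in when it is done.

Besides the shell and the picture viewer there is one more tool, called after "Emit:" as name(argument=value, ...), one argument or row to a line, values as JSON. apply_moves: Moves the arm, as the interface text tells. Shifts and turns lie within -1 to 1; 1 stands for 0.06 m of shift or 6 degrees of turn. Its arguments: {"type":"object","properties":{"targets":{"type":"array","items":{"type":"number","minimum":-1,"maximum":1}},"grip_force":{"type":"number"}},"required":["targets"]}

```bash
mkdir -p pics; cat > h.py <<'E'
import numpy as np, cv2
from bench import arm
def snap(n,f):
    im,d=arm.read_camera(n); cv2.imwrite('pics/'+f+'.png',im[:,:,::-1]); np.savez(f+'.npz',im=im,d=d); return im,d
def world(n,d,pts):
    c=arm.get_calibration(n); pts=np.array(pts,float).reshape(-1,1,2)
    u=cv2.undistortPoints(pts,c['K'],c['D']).reshape(-1,2)
    out=[]
    for (px,py),(a,b) in zip(pts.reshape(-1,2),u):
        z=d[int(round(py)),int(round(px))]
        out.append((c['T']@[a*z,-b*z,-z,1])[:3])
    return np.array(out)
def proj(n,P):
    c=arm.get_calibration(n); P=np.atleast_2d(P); T=np.linalg.inv(c['T'])
    q=P@T[:3,:3].T+T[:3,3]; q=q*[1,-1,-1]
    return cv2.projectPoints(q,np.zeros(3),np.zeros(3),c['K'],np.array(c['D']))[0].reshape(-1,2)
E
python3 - <<'E'
from h import *
np.set_printoptions(precision=4,suppress=True)
for n in ('side','top'):
    snap(n,n+'0'); print(arm.get_calibration(n)['T'])
    for t in ('mirror_stand','mirror','channel','backrest_top','near_edge','far_edge','caliper','lockring','jar'):
        print(n,t,[(np.round(r['location'],4).tolist(),round(r['score'],2)) for r in arm.place_of(n,t)])
print(arm.get_obs())
a=cv2.imread('pics/side0.png');b=cv2.imread('pics/top0.png')
E
```

```text
[[-0.8855  0.2209 -0.4087  0.1288]
 [-0.4645 -0.4375  0.77    0.84  ]
 [-0.0087  0.8717  0.49    0.6351]
 [ 0.      0.      0.      1.    ]]
side mirror_stand [([0.6479, 0.1479, 0.0004], 0.71)]
side mirror [([0.5734, 0.1589, 0.0757], 0.75), ([0.4796, -0.1538, 0.0007], 0.62), ([0.5453, 0.0035, -0.0032], 0.61)]
side channel [([0.656, 0.1443, 0.0635], 0.64)]
side backrest_top [([0.6971, 0.1342, 0.1413], 0.68)]
side near_edge [([0.3751, 0.1211, 0.0011], 0.9), ([0.4698, -0.2461, 0.0056], 0.83), ([0.5039, 0.1836, 0.0755], 0.68)]
side far_edge [([0.487, -0.0637, 0.0045], 0.96), ([0.4125, 0.2176, -0.0005], 0.68), ([0.6401, 0.149, 0.073], 0.64)]
side caliper [([0.6665, 0.2993, 0.0017], 0.82)]
side lockring [([0.5501, 0.005, -0.0036], 0.61)]
side jar [([0.6531, -0.0134, -0.0005], 0.77)]
[[-0.0135  0.9933 -0.1149  0.4697]
 [-0.9999 -0.0129  0.0055  0.0561]
 [ 0.0039  0.1149  0.9934  1.1012]
 [ 0.      0.      0.      1.    ]]
top mirror_stand [([0.6484, 0.1441, 0.0045], 0.76)]
top mirror [([0.5711, 0.1654, 0.0752], 0.92), ([0.3973, 0.17, -0.0001], 0.74), ([0.4792, -0.1538, -0.0039], 0.68)]
top 
[... 308 characters left out ...]
9, -0.0004], 0.59), ([0.6551, 0.1414, 0.0581], 0.37)]
top caliper [([0.6645, 0.3012, -0.0055], 0.64)]
top lockring [([0.5447, 0.004, -0.0005], 0.46)]
top jar [([0.6535, -0.0222, 0.0], 0.59)]
{'t': 1.0, 'joint_positions': array([-1.4466,  0.3132,  0.0461,  1.3036, -0.    ,  1.4312]), 'joint_vel': array([-0.0013,  0.0023, -0.0004, -0.0003, -0.0011,  0.0001]), 'joint_torque': array([ -0.0013, -48.0471,  29.882 ,   0.0001,  -0.0002,  -0.    ]), 'eef_pos': array([ 0.1499, -0.5552,  0.1927]), 'orientation': array([ 0.9913,  0.1315, -0.    ,  0.0001]), 'force': array([0.7361, 1.1562, 0.0034]), 'wrist_torque': array([ 0.0173, -0.0026,  0.0336]), 'grasp_force': 0.0, 'grip_width': 0.08537250511597146}
```

View pics/side0.png

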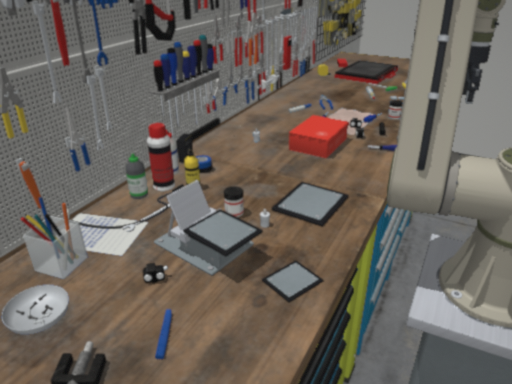

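View pics/top0.png

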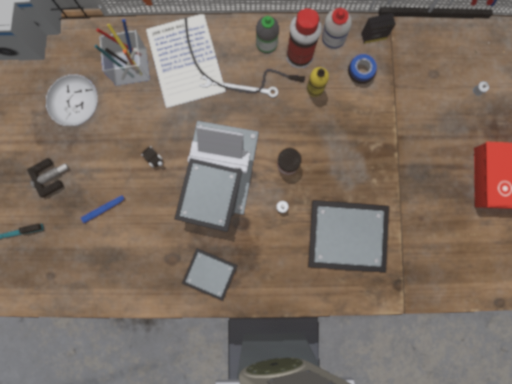

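The side view shows the middle-sized mirror on the stand at about (222,230), with look-alikes on the bench at (310,202) and (293,280). In the top view it is at (210,195). The caliper is at (153,157), the lockring at (283,207) and the jar at (289,160).

```bash
python3 - <<'E'
from h import *
np.set_printoptions(precision=4,suppress=True)
for n in ('top','side'):
    f=np.load(n+'0.npz'); d=f['d']
    vv,uu=np.nonzero(d>0); P=world(n,d,np.c_[uu,vv])
    m=(abs(P[:,2]-.078)<.007)&(abs(P[:,0]-.575)<.12)&(abs(P[:,1]-.165)<.12)
    img=np.zeros(d.shape,np.uint8); img[vv[m],uu[m]]=1
    k,l,s,_=cv2.connectedComponentsWithStats(img); i=1+s[1:,4].argmax()
    mm=l[vv,uu]==i; Q=P[mm]; print(n,'mirror n',len(Q),'medz',np.median(Q[:,2]))
    r=cv2.minAreaRect((Q[:,:2]*1000).astype(np.float32)); print(r); print(cv2.boxPoints(r))
    b=(P[:,2]>.095)&(P[:,2]<.137)&(abs(P[:,0]-.68)<.05)&(abs(P[:,1]-.138)<.07)
    B=P[b]; c=np.median(B,0)
    for _ in range(4):
        c=B.mean(0); nrm=np.linalg.svd(B-c,full_matrices=False)[2][2]; B=B[abs((B-c)@nrm)<.004]
    nrm*=np.sign(nrm[2]); print('back',len(B),c,nrm,'yaw',np.degrees(np.arctan2(-nrm[1],-nrm[0])),'lean',np.degrees(np.arcsin(nrm[2])))
    r=cv2.minAreaRect((B[:,:2]*1000).astype(np.float32)); print(r)
E
```

```text
top mirror n 3631 medz 0.07950535133085301
((579.4913330078125, 158.2532958984375), (131.75717163085938, 150.16270446777344), 76.18585205078125)
[[490.8516 112.2076]
 [636.671   76.3528]
 [668.131  204.299 ]
 [522.3117 240.1538]]
back 597 [0.6887 0.1337 0.1164] [-0.8878  0.1722  0.4268] yaw -10.976493204637904 lean 25.26496299742721
((688.6608276367188, 133.82110595703125), (99.28667449951172, 23.333850860595703), 78.49989318847656)
side mirror n 2030 medz 0.0791764999629481
((575.6182250976562, 162.74163818359375), (123.5355453491211, 149.0411834716797), 75.90771484375)
[[488.3008 120.9774]
 [632.8566  84.6882]
 [662.9356 204.5059]
 [518.3798 240.7951]]
back 664 [0.6873 0.139  0.1162] [-0.8898  0.1738  0.4219] yaw -11.052058995621776 lean 24.95222265400625
((686.5433959960938, 136.6680450439453), (100.8816909790039, 25.045860290527344), 77.12454223632812)
```

Emit:
apply_moves(
  targets=[0, 0, 0, -1, 0, 0, 0.6, 0, 0, 0, -1, 0, 0, 0.6, 0, 0, 0, -1, 0, 0, 0.6, 0, 0, 0, -1, 0, 0, 0.6, 0, 0, 0, -1, 0, 0, 0.6],
  grip_force=30,
)

```text
t: 1.62
eef_pos: [0.15, -0.5551, 0.1933]
orientation: [0.957, 0.127, 0.034, 0.259]
force: [-0.5, 0.4, -0.3]
grip_width: 0.051
grasp_force: 0.0
```

```bash
python3 - <<'E'
from h import *
np.set_printoptions(precision=4,suppress=True)
for n in ('top','side'):
    f=np.load(n+'0.npz'); d=f['d']; im=f['im'].astype(int)
    vv,uu=np.nonzero(d>0); P=world(n,d,np.c_[uu,vv])
    for tol in (.003,.005):
        m=(abs(P[:,2]-.0792)<tol)&(abs(P[:,0]-.575)<.1)&(abs(P[:,1]-.165)<.1)
        img=np.zeros(d.shape,np.uint8); img[vv[m],uu[m]]=1
        img=cv2.morphologyEx(img,cv2.MORPH_OPEN,np.ones((7,7)))
        Q=P[img[vv,uu]>0]; r=cv2.minAreaRect((Q[:,:2]*1000).astype(np.float32)); print(n,tol,len(Q),r)
im=cv2.imread('pics/top0.png')[100:260,150:290]; cv2.imwrite('pics/c1.png',cv2.resize(im,None,fx=4,fy=3.75,interpolation=2))
E
```

```text
top 0.003 0 ((0.0, 0.0), (0.0, 0.0), 0.0)
top 0.005 3272 ((575.5390014648438, 161.7936553955078), (120.2628402709961, 140.79605102539062), 76.18585205078125)
side 0.003 1683 ((573.1224975585938, 163.48971557617188), (121.55748748779297, 142.37435913085938), 76.39939880371094)
side 0.005 1882 ((572.6694946289062, 163.14129638671875), (123.23164367675781, 143.17391967773438), 76.10708618164062)
```

View pics/c1.png

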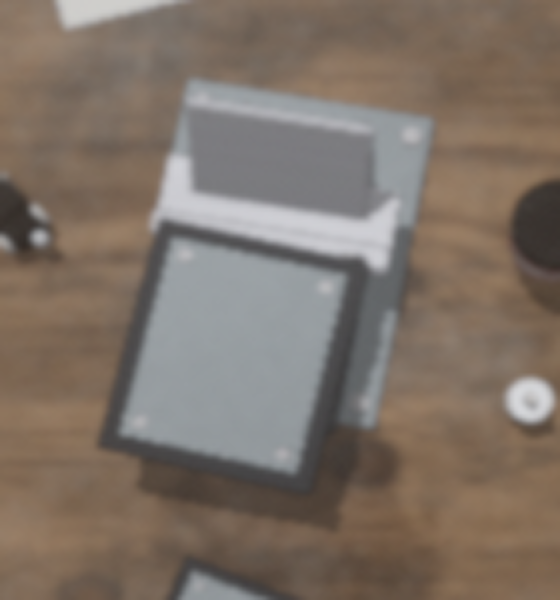

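Emit:
apply_moves(
  targets=[0, 0, 0, -1, 0, 0, 0.6, 0, 0, 0, -1, 0, 0, 0.6, 0, 0, 0, -1, 0, 0, 0.6, 0, 0, 0, -1, 0, 0, 0.6, 0, 0, 0, -1, 0, 0, 0.6, 0, 0, 0, -1, 0, 0, 0.6, 0, 0, 0, -1, 0, 0, 0.6, 0, 0, 0, -1, 0, 0, 0.6, 0, 0, 0, -1, 0, 0, 0.6, 0, 0, 0, -1, 0, 0, 0.6],
)

```text
t: 2.88
eef_pos: [0.1719, -0.6865, 0.3459]
orientation: [0.778, 0.108, 0.09, 0.612]
force: [-0.1, 0.1, 1.0]
grip_width: 0.0512
grasp_force: 0.0
```

The crop shows the mirror's rim corners at (165,225), (372,262), (310,490) and (103,447), with the backrest behind it. I measured the centre at about (0.574, 0.163) with yaw -13.8°. The arm could not hold the turned pose, so I'm checking the joints.

```bash
python3 - <<'E'
from bench import arm
import numpy as np
from scipy.spatial.transform import Rotation as R
o=arm.get_obs(); print(np.round(o['joint_positions'],3),o['eef_pos'],np.round(R.from_quat(o['orientation']).as_matrix(),3))
E
```

```text
[-1.572 -0.121 -1.026 -0.659  0.278  1.51 ] [ 0.17189914 -0.68647747  0.34588583] [[ 0.96   0.058  0.273]
 [ 0.279 -0.228 -0.933]
 [ 0.008  0.972 -0.235]]
```

```bash
cat > plan.py <<'E'
import numpy as np,sys
from scipy.spatial.transform import Rotation as R
from bench import arm
def Rt(yaw,p):
    y,p=np.radians([yaw,p]); z=np.array([np.cos(y)*np.cos(p),np.sin(y)*np.cos(p),-np.sin(p)]); x=np.array([-np.sin(y),np.cos(y),0])
    return np.c_[x,np.cross(z,x),z]
def rows(wps,claw,start=None):
    "wps: list of (pos,yaw,pitch[,R]) ; prints rounded tool-frame rows"
    if start is None:
        o=arm.get_obs(); p,Q=np.array(o['eef_pos']),R.from_quat(o['orientation']).as_matrix()
    else: p,Q=start
    for w in wps:
        G=Rt(w[1],w[2]); s=Q.T@(np.array(w[0])-p)/.06; r=np.degrees(R.from_matrix(Q.T@G).as_rotvec())/6
        v=np.round(np.r_[s,r],2); bad='' if abs(v).max()<=1 else ' BAD'
        print(', '.join('%g'%a for a in np.r_[v,claw])+','+bad)
        p=p+Q@(v[:3]*.06); Q=Q@R.from_rotvec(np.radians(v[3:]*6)).as_matrix()
    return p,Q
O=np.array([.650,.1445,0]); Y=-11.5
def st(x,y,z):
    c,s=np.cos(np.radians(Y)),np.sin(np.radians(Y)); return O+[c*x-s*y,s*x+c*y,z]
def inst(P):
    c,s=np.cos(np.radians(Y)),np.sin(np.radians(Y)); d=np.array(P)-O; return np.array([c*d[0]+s*d[1],-s*d[0]+c*d[1],d[2]])
E
python3 - <<'E'
from plan import *
w=[]
for i in range(1,21):
    f=i/20; az=np.radians(-75.9+f*(17.5+75.9)); r=.707+f*(.56-.707); z=.346-.04*f
    w.append(([r*np.cos(az),r*np.sin(az),z], -73.7+f*(-11.5+73.7), 14+f*31))
rows(w,.6)
E
```

```text
0.96, -0.07, -0.12, 0.33, 0.5, -0.21, 0.6,
0.94, -0.07, -0.14, 0.26, 0.5, -0.15, 0.6,
0.93, -0.09, -0.16, 0.25, 0.49, -0.16, 0.6,
0.91, -0.09, -0.17, 0.26, 0.49, -0.17, 0.6,
0.9, -0.11, -0.2, 0.26, 0.48, -0.19, 0.6,
0.88, -0.12, -0.22, 0.26, 0.48, -0.19, 0.6,
0.86, -0.14, -0.23, 0.26, 0.47, -0.22, 0.6,
0.85, -0.15, -0.25, 0.25, 0.47, -0.22, 0.6,
0.82, -0.17, -0.27, 0.26, 0.46, -0.24, 0.6,
0.81, -0.18, -0.27, 0.26, 0.46, -0.25, 0.6,
0.79, -0.2, -0.29, 0.26, 0.45, -0.26, 0.6,
0.78, -0.22, -0.3, 0.26, 0.44, -0.27, 0.6,
0.75, -0.24, -0.3, 0.26, 0.43, -0.29, 0.6,
0.73, -0.25, -0.32, 0.25, 0.42, -0.29, 0.6,
0.71, -0.27, -0.32, 0.26, 0.42, -0.31, 0.6,
0.69, -0.29, -0.32, 0.26, 0.41, -0.32, 0.6,
0.67, -0.31, -0.33, 0.26, 0.4, -0.33, 0.6,
0.64, -0.32, -0.33, 0.26, 0.39, -0.34, 0.6,
0.63, -0.35, -0.33, 0.26, 0.38, -0.35, 0.6,
0.6, -0.35, -0.33, 0.25, 0.37, -0.36, 0.6,
```

Emit:
apply_moves(
  targets=[0.96, -0.07, -0.12, 0.33, 0.5, -0.21, 0.6, 0.94, -0.07, -0.14, 0.26, 0.5, -0.15, 0.6, 0.93, -0.09, -0.16, 0.25, 0.49, -0.16, 0.6, 0.91, -0.09, -0.17, 0.26, 0.49, -0.17, 0.6, 0.9, -0.11, -0.2, 0.26, 0.48, -0.19, 0.6, 0.88, -0.12, -0.22, 0.26, 0.48, -0.19, 0.6, 0.86, -0.14, -0.23, 0.26, 0.47, -0.22, 0.6, 0.85, -0.15, -0.25, 0.25, 0.47, -0.22, 0.6, 0.82, -0.17, -0.27, 0.26, 0.46, -0.24, 0.6, 0.81, -0.18, -0.27, 0.26, 0.46, -0.25, 0.6],
)

```text
t: 4.12
eef_pos: [0.5534, -0.307, 0.3257]
orientation: [0.791, 0.348, 0.203, 0.459]
force: [0.9, 0.0, -0.1]
grip_width: 0.051
grasp_force: 0.0
```

Emit:
apply_moves(
  targets=[0.79, -0.2, -0.29, 0.26, 0.45, -0.26, 0.6, 0.78, -0.22, -0.3, 0.26, 0.44, -0.27, 0.6, 0.75, -0.24, -0.3, 0.26, 0.43, -0.29, 0.6, 0.73, -0.25, -0.32, 0.25, 0.42, -0.29, 0.6, 0.71, -0.27, -0.32, 0.26, 0.42, -0.31, 0.6, 0.69, -0.29, -0.32, 0.26, 0.41, -0.32, 0.6, 0.67, -0.31, -0.33, 0.26, 0.4, -0.33, 0.6, 0.64, -0.32, -0.33, 0.26, 0.39, -0.34, 0.6, 0.63, -0.35, -0.33, 0.26, 0.38, -0.35, 0.6, 0.6, -0.35, -0.33, 0.25, 0.37, -0.36, 0.6],
)

```text
t: 5.38
eef_pos: [0.5334, 0.1703, 0.3071]
orientation: [0.716, 0.585, 0.243, 0.295]
force: [0.5, 0.1, -0.1]
grip_width: 0.051
grasp_force: 0.0
```

```bash
python3 - <<'E'
from plan import *
o=arm.get_obs(); print(o['t'],np.round(o['joint_positions'],3),o['eef_pos']); M=R.from_quat(o['orientation']).as_matrix();print(M.round(3)); print(inst(o['eef_pos']))
E
```

```text
5.375 [ 0.409 -0.262 -0.588  0.559 -0.413  2.031] [0.53341064 0.17026603 0.30708532]
[[ 0.198  0.694  0.692]
 [ 0.98  -0.142 -0.137]
 [ 0.003  0.706 -0.708]]
[-0.11938571  0.00200459  0.30708532]
```

```bash
python3 - <<'E'
from plan import *
a=np.array([-.119,.002,.307]);b=np.array([-.20,.003,.16])
w=[(st(*(a+(b-a)*i/8)),Y,45+45*i/8) for i in range(1,9)]
w+=[(st(-.20,.003,.108),Y,90),(st(-.20,.003,.057),Y,90)]
rows(w,0)
E
```

```text
0, -0.33, 0.1, 0.92, -0.04, -0.01, 0,
0, -0.33, 0.13, 0.94, 0, 0, 0,
0.01, -0.31, 0.16, 0.94, 0, -0, 0,
-0, -0.29, 0.19, 0.93, 0, -0, 0,
-0, -0.27, 0.22, 0.94, 0, -0, 0,
0, -0.25, 0.25, 0.94, 0, -0, 0,
0, -0.23, 0.26, 0.94, 0, -0, 0,
0.01, -0.2, 0.29, 0.93, 0, -0, 0,
-0, 0, 0.87, 0, 0, -0, 0,
-0, 0, 0.85, 0, 0, -0, 0,
```

Emit:
apply_moves(
  targets=[0, -0.33, 0.1, 0.92, -0.04, -0.01, 0, 0, -0.33, 0.13, 0.94, 0, 0, 0, 0.01, -0.31, 0.16, 0.94, 0, 0, 0, 0, -0.29, 0.19, 0.93, 0, 0, 0, 0, -0.27, 0.22, 0.94, 0, 0, 0, 0, -0.25, 0.25, 0.94, 0, 0, 0, 0, -0.23, 0.26, 0.94, 0, 0, 0, 0.01, -0.2, 0.29, 0.93, 0, 0, 0, 0, 0, 0.87, 0, 0, 0, 0, 0, 0, 0.85, 0, 0, 0, 0],
)

```text
t: 6.62
eef_pos: [0.4564, 0.1862, 0.0557]
orientation: [0.775, 0.632, 0.001, 0.001]
force: [0.9, -0.2, -1.1]
grip_width: -0.0001
grasp_force: 0.0
```

```bash
python3 - <<'E'
from plan import *
o=arm.get_obs(); print(o['t'],np.round(o['joint_positions'],3),o['force']); M=R.from_quat(o['orientation']).as_matrix();print(M.round(3)); print(inst(o['eef_pos']))
E
```

```text
6.625 [ 2.250e-01  2.420e-01 -4.020e-01  9.240e-01 -1.000e-03  1.999e+00] [ 0.85675655 -0.19149164 -1.10965788]
[[ 0.202  0.979  0.003]
 [ 0.979 -0.202 -0.   ]
 [ 0.     0.003 -1.   ]]
[-0.19799196  0.00225195  0.0557179 ]
```

Emit:
apply_moves(
  targets=[0, 0.12, 0, 0, 0, 0, 0, 0, 0.12, 0, 0, 0, 0, 0, 0, 0.12, 0, 0, 0, 0, 0, 0, 0.12, 0, 0, 0, 0, 0, 0, 0.06, 0, 0, 0, 0, 0, 0, 0.06, 0, 0, 0, 0, 0, 0, 0.06, 0, 0, 0, 0, 0],
)

```text
t: 7.5
eef_pos: [0.4943, 0.1782, 0.0568]
orientation: [0.775, 0.632, 0.0, 0.001]
force: [-0.7, 0.8, 0.2]
grip_width: -0.0001
grasp_force: 0.0
```

Emit:
apply_moves(
  targets=[0, 0.06, 0, 0, 0, 0, 0, 0, 0.06, 0, 0, 0, 0, 0],
)

```text
t: 7.75
eef_pos: [0.5015, 0.1768, 0.0568]
orientation: [0.775, 0.632, 0.0, 0.001]
force: [0.2, -0.1, -0.5]
grip_width: -0.0003
grasp_force: 0.0
```

Emit:
apply_moves(
  targets=[0, 0.06, 0, 0, 0, 0, 0, 0, 0.06, 0, 0, 0, 0, 0],
)

```text
t: 8.0
eef_pos: [0.5086, 0.1753, 0.0568]
orientation: [0.775, 0.632, 0.0, 0.001]
force: [0.7, 0.2, -0.6]
grip_width: 0.0002
grasp_force: 0.0
```

```bash
cat > look.py <<'E'
from h import *; from plan import *
import sys
def mirror(tag):
    o=arm.get_obs(); print('tcp',inst(o['eef_pos']).round(4),o['t'])
    for n in ('top','side'):
        im,d=snap(n,n+tag); vv,uu=np.nonzero(d>0); P=world(n,d,np.c_[uu,vv])
        m=(abs(P[:,2]-.0792)<.005)&(abs(P[:,0]-.59)<.12)&(abs(P[:,1]-.165)<.1)
        img=np.zeros(d.shape,np.uint8); img[vv[m],uu[m]]=1
        img=cv2.morphologyEx(img,cv2.MORPH_OPEN,np.ones((7,7))); Q=P[img[vv,uu]>0]
        if len(Q): r=cv2.minAreaRect((Q[:,:2]*1000).astype(np.float32)); print(n,len(Q),r,inst([r[0][0]/1e3,r[0][1]/1e3,0]).round(4))
        for t in ('near_edge','far_edge','mirror'):
            print(t,[inst(q['location']).round(4).tolist() for q in arm.place_of(n,t) if q['location'][0]>.5 and q['location'][1]>.1])
mirror(sys.argv[1])
E
python3 look.py 1
```

```text
tcp [-0.1447  0.0019  0.0568] 8.0
top 1651 ((573.2164916992188, 153.60086059570312), (104.00596618652344, 140.6289825439453), 76.4906005859375) [-0.0771 -0.0064  0.    ]
near_edge [[-0.1497, 0.0064, 0.0737]]
far_edge [[-0.0116, 0.0011, 0.0687]]
mirror [[-0.0809, 0.0049, 0.0748]]
side 1658 ((572.4392700195312, 164.43408203125), (122.20938873291016, 142.75381469726562), 75.56034851074219) [-0.08    0.0041  0.    ]
near_edge [[-0.1508, 0.0083, 0.0719]]
far_edge [[-0.0101, -0.0004, 0.0708]]
mirror [[-0.0758, 0.0041, 0.071]]
```

```bash
python3 - <<'E'
from h import *
a=cv2.imread('pics/side1.png')[150:310,130:340]; b=cv2.imread('pics/top1.png')[100:310,130:300]
a=cv2.resize(a,(420,420));b=cv2.resize(b,(370,420)); 
cv2.imwrite('pics/c2.png',np.hstack([a,b]))
E
```

```text
(no output)
```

View pics/c2.png

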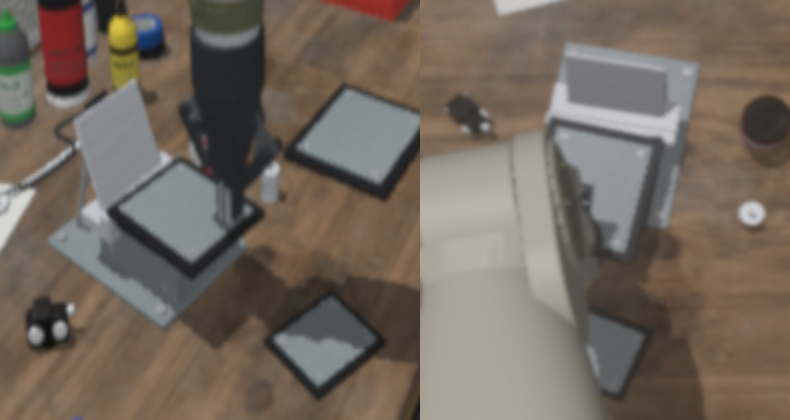

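The left half of the crop shows the closed fingertips at about (230,222), right at the near rim of the mirror. The mirror has not moved. I'm checking the geometry by projecting the TCP.

```bash
python3 - <<'E'
from h import *; from plan import *
P=[arm.get_obs()['eef_pos']]+[st(-.149,y,.078) for y in (.064,.006,-.056)]
print(P[0],[( (q-[130,150])*[2,420/160]).round() for q in proj('side',P)])
f=np.load('side1.npz'); 
for u,v in [(228,215),(230,222),(225,205),(232,228),(222,195)]:
    uv=[u/2+130,v*160/420+150]; print(u,v,inst(world('side',f['d'],[uv])[0]).round(4), f['im'][int(uv[1]),int(uv[0])])
E
```

```text
[0.50820649 0.17533664 0.05685892] [array([230., 256.]), array([194., 273.]), array([230., 239.]), array([266., 206.])]
228 215 [-0.1512  0.0116  0.1065] [103 105 108]
230 222 [-0.1509  0.0081  0.0975] [ 95  98 101]
225 205 [-0.1464  0.0105  0.1137] [91 94 96]
232 228 [-0.1418 -0.0054  0.0798] [66 70 71]
222 195 [-0.143   0.0112  0.1224] [88 91 93]
```

```bash
python3 - <<'E'
from h import *
f=np.load('side1.npz'); im=f['im'][205:265,205:285,::-1]
b=cv2.resize(im,(640,480),interpolation=0); b=cv2.convertScaleAbs(b,alpha=1.6,beta=0)
cv2.imwrite('pics/c3.png',b)
E
```

```text
(no output)
```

View pics/c3.png

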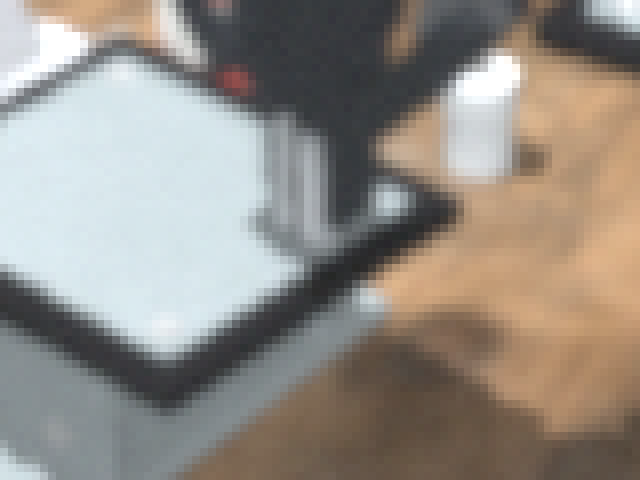

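The zoom shows the fingertips ending at about (320,255), apparently over the top of the rim. That disagrees with a TCP height of 0.057, so I'm measuring the finger itself from depth.

```bash
python3 - <<'E'
from h import *; from plan import *
np.set_printoptions(precision=4,suppress=True)
f=np.load('side1.npz'); d=f['d']
for v in range(216,252,2):
    print(v,[ (u,*(inst(world('side',d,[[u,v]])[0])*1000).round(0).astype(int)) for u in (239,242,245,248)])
print(inst(world('side',d,[[190,268]])[0]), inst(world('side',d,[[260,330]])[0]))
E
```

```text
216 [(239, np.int64(-140), np.int64(13), np.int64(143)), (242, np.int64(-150), np.int64(15), np.int64(148)), (245, np.int64(-157), np.int64(13), np.int64(150)), (248, np.int64(-159), np.int64(6), np.int64(147))]
218 [(239, np.int64(-140), np.int64(13), np.int64(138)), (242, np.int64(-148), np.int64(13), np.int64(142)), (245, np.int64(-156), np.int64(13), np.int64(144)), (248, np.int64(-160), np.int64(8), np.int64(144))]
220 [(239, np.int64(-134), np.int64(8), np.int64(128)), (242, np.int64(-146), np.int64(11), np.int64(134)), (245, np.int64(-155), np.int64(12), np.int64(139)), (248, np.int64(-160), np.int64(8), np.int64(138))]
222 [(239, np.int64(-135), np.int64(8), np.int64(123)), (242, np.int64(-146), np.int64(11), np.int64(129)), (245, np.int64(-151), np.int64(7), np.int64(129)), (248, np.int64(-158), np.int64(6), np.int64(132))]
224 [(239, np.int64(-133), np.int64(7), np.int64(117)), (242, np.int64(-146), np.int64(11), np.int64(124)), (245, np.int64(-151), np.int64(8), np.int64(125)), (248, np.int64(-160), np.int64(8), np.int64(129))]
226 [(239, np.int64(-134), np.int64(8), np.in
[... 2024 characters left out ...]
nt64(-61), np.int64(9))]
246 [(239, np.int64(-148), np.int64(25), np.int64(76)), (242, np.int64(-92), np.int64(-47), np.int64(7)), (245, np.int64(-102), np.int64(-47), np.int64(12)), (248, np.int64(-103), np.int64(-56), np.int64(7))]
248 [(239, np.int64(-94), np.int64(-34), np.int64(9)), (242, np.int64(-99), np.int64(-39), np.int64(9)), (245, np.int64(-104), np.int64(-44), np.int64(8)), (248, np.int64(-103), np.int64(-56), np.int64(1))]
250 [(239, np.int64(-97), np.int64(-30), np.int64(7)), (242, np.int64(-103), np.int64(-34), np.int64(8)), (245, np.int64(-102), np.int64(-46), np.int64(0)), (248, np.int64(-110), np.int64(-48), np.int64(3))]
[-0.0459  0.0821 -0.0014] [-0.2867  0.1269  0.0008]
```

```bash
python3 - <<'E'
from h import *; from plan import *
o=arm.get_obs(); print(o['joint_positions'],o['eef_pos'],o['grip_width'])
print(proj('side',[[.15,-.555,.193]]),proj('top',[[.15,-.555,.193]]))
f=np.load('side0.npz'); im=f['im'][20:140,440:512,::-1]
cv2.imwrite('pics/c4.png',cv2.resize(im,None,fx=5,fy=5,interpolation=0))
d=f['d']
for v in range(50,110,4): print(v,[(world('side',d,[[u,v]])[0]*1000).round().astype(int).tolist() for u in (468,476,484)])
E
```

```text
[ 1.83453431e-01  3.21302526e-01 -2.88398914e-01  9.60328899e-01
 -9.31637647e-04  1.95719602e+00] [0.50820649 0.17533664 0.05685892] 9.248887934437981e-05
[[461.21992017 114.20057648]] [[567.92215029 396.48602167]]
50 [[153, 0, 484], [148, -515, 394], [127, -527, 394]]
54 [[152, 1, 478], [145, -517, 383], [125, -528, 383]]
58 [[151, 0, 471], [143, -521, 371], [123, -529, 372]]
62 [[163, -556, 351], [141, -518, 361], [120, -539, 359]]
66 [[160, -551, 340], [139, -520, 350], [101, -2715, -105]]
70 [[158, -535, 333], [136, -491, 345], [94, -2726, -136]]
74 [[155, -527, 323], [134, -488, 334], [88, -2721, -164]]
78 [[153, -530, 311], [132, -488, 323], [82, -2691, -186]]
82 [[150, -513, 304], [129, -516, 306], [75, -2734, -226]]
86 [[148, -503, 295], [127, -508, 296], [69, -2718, -251]]
90 [[146, -512, 281], [117, -2726, -291], [63, -2724, -283]]
94 [[143, -502, 272], [111, -2732, -323], [56, -2731, -315]]
98 [[141, -500, 261], [105, -2716, -349], [49, -2722, -342]]
102 [[138, -508, 247], [98, -2743, -387], [43, -2731, -375]]
106 [[147, -2673, -407], [92, -2711, -409], [36, -2740, -408]]
```

View pics/c4.png

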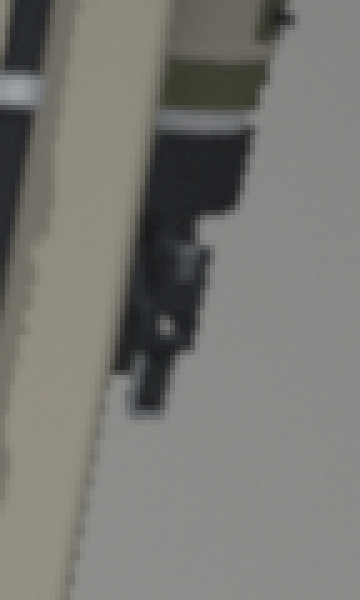

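The projection shows the real fingertip about 41 mm short of the reported TCP, both at the start pose and now (tip at z≈0.099, reported 0.057). I'll correct for this: back off, lower 40 mm, and push again.

Emit:
apply_moves(
  targets=[0, -0.3, 0, 0, 0, 0, 0, 0, -0.3, 0, 0, 0, 0, 0, 0, -0.3, 0, 0, 0, 0, 0, 0, 0, 0.3, 0, 0, 0, 0, 0, 0, 0.35, 0, 0, 0, 0, 0, 0.12, 0, 0, 0, 0, 0, 0, 0.12, 0, 0, 0, 0, 0, 0, 0.05, 0, 0, 0, 0, 0],
)

```text
t: 9.4
eef_pos: [0.4742, 0.1827, 0.0188]
orientation: [0.775, 0.632, 0.001, 0.001]
force: [-0.3, 0.8, 0.0]
grip_width: 0.0001
grasp_force: 0.0
```

```bash
python3 - <<'E'
from h import *; from plan import *
o=arm.get_obs(); print(o['t'],inst(o['eef_pos']),o['force'])
im,d=snap('side','side2'); P=o['eef_pos']
print(proj('side',[P]))
u=int(proj('side',[P])[0][0])
for v in range(215,270,3): print(v,[(inst(world('side',d,[[a,v]])[0])*1000).round().astype(int).tolist() for a in (u-3,u,u+3)])
E
```

```text
9.4 [-0.1798574   0.00241001  0.01878549] [-0.34435318  0.83506872  0.02778604]
[[257.38387581 267.23565443]]
215 [[-181, 13, 162], [-189, 13, 165], [-196, 12, 168]]
218 [[-180, 12, 154], [-194, 19, 163], [-198, 16, 163]]
221 [[-186, 20, 153], [-195, 21, 157], [-198, 15, 155]]
224 [[-178, 11, 138], [-193, 19, 149], [-198, 15, 148]]
227 [[-175, 7, 127], [-193, 18, 140], [-199, 16, 142]]
230 [[-176, 8, 121], [-193, 19, 134], [-197, 14, 133]]
233 [[-176, 8, 112], [-192, 18, 125], [-196, 13, 124]]
236 [[-178, 11, 108], [-188, 13, 113], [-195, 12, 116]]
239 [[-175, 7, 96], [-188, 13, 106], [-194, 10, 106]]
242 [[-178, 11, 92], [-188, 13, 98], [-191, 7, 96]]
245 [[-179, 13, 86], [-186, 11, 88], [-191, 7, 88]]
248 [[-180, 14, 79], [-187, 12, 81], [-190, 6, 79]]
251 [[-180, 14, 71], [-186, 11, 72], [-192, 8, 73]]
254 [[-178, 11, 60], [-185, 10, 63], [-191, 7, 64]]
257 [[-137, -37, 2], [-142, -43, 0], [-147, -48, 0]]
260 [[-143, -30, 0], [-147, -37, -2], [-154, -40, -1]]
263 [[-150, -22, 0], [-156, -26, 1], [-162, -29, 1]]
266 [[-158, -12, 1], [-163, -17, 1], [-168, -21, 1]]
269 [[-163, -6, -1], [-168, -10, 0], [-175, -13, 1]]
```

Emit:
apply_moves(
  targets=[0, 0.06, 0, 0, 0, 0, 0, 0, 0.06, 0, 0, 0, 0, 0, 0, 0.06, 0, 0, 0, 0, 0, 0, 0.06, 0, 0, 0, 0, 0, 0, 0.06, 0, 0, 0, 0, 0, 0, 0.06, 0, 0, 0, 0, 0, 0, 0.06, 0, 0, 0, 0, 0],
)

```text
t: 10.32
eef_pos: [0.4968, 0.1775, 0.0177]
orientation: [0.775, 0.632, -0.0, 0.0]
force: [-1.4, 0.9, 0.8]
grip_width: 0.0003
grasp_force: 1.1
```

Emit:
apply_moves(
  targets=[0, 0.06, 0, 0, 0, 0, 0, 0, 0.06, 0, 0, 0, 0, 0, 0, 0.06, 0, 0, 0, 0, 0],
)

```text
t: 10.7
eef_pos: [0.5081, 0.1753, 0.0178]
orientation: [0.775, 0.632, 0.0, 0.001]
force: [-1.8, -1.0, 0.3]
grip_width: 0.0001
grasp_force: 0.7
```

```bash
python3 look.py 3
```

```text
tcp [-0.1452  0.0019  0.0178] 10.7
top 1964 ((592.6224975585938, 158.89308166503906), (119.81565856933594, 140.1903839111328), 77.47991943359375) [-0.0591  0.0027  0.    ]
near_edge [[-0.1278, 0.0057, 0.0743]]
far_edge [[0.007, 0.0053, 0.0693], [-0.0195, 0.1554, -0.0043]]
mirror [[-0.0652, 0.0057, 0.0738]]
side 1456 ((594.1427001953125, 165.56723022460938), (111.76187133789062, 147.31944274902344), 76.83270263671875) [-0.0589  0.0095  0.    ]
near_edge [[-0.1301, 0.0108, 0.0721]]
far_edge [[0.0098, 0.0053, 0.0721]]
mirror [[-0.0597, 0.0018, 0.0692]]
```

Emit:
apply_moves(
  targets=[0, 0.04, 0, 0, 0, 0, 0, 0, 0.04, 0, 0, 0, 0, 0],
)

```text
t: 11.35
eef_pos: [0.512, 0.1745, 0.0178]
orientation: [0.775, 0.632, -0.0, 0.0]
force: [-2.8, 0.7, 1.7]
grip_width: -0.0002
grasp_force: 1.2
```

Emit:
apply_moves(
  targets=[0, 0.03, 0, 0, 0, 0, 0, 0, 0.03, 0, 0, 0, 0, 0],
)

```text
t: 11.6
eef_pos: [0.5149, 0.1738, 0.0177]
orientation: [0.775, 0.632, -0.001, -0.0]
force: [-7.2, 0.1, 5.3]
grip_width: -0.0001
grasp_force: 3.8
```

Emit:
apply_moves(
  targets=[0, 0.03, 0, 0, 0, 0, 0],
)

```text
t: 11.72
eef_pos: [0.515, 0.1737, 0.0176]
orientation: [0.775, 0.632, -0.002, -0.001]
force: [-11.6, 2.1, 9.0]
grip_width: -0.0001
grasp_force: 5.8
```

```bash
python3 look.py 4; python3 -c "
from plan import *
print(arm.get_obs()['force'])"
```

```text
tcp [-0.1382  0.0017  0.0176] 11.725
top 1788 ((614.5303955078125, 130.52511596679688), (171.2739715576172, 93.36393737792969), 23.32918357849121) [-0.032  -0.0208  0.    ]
near_edge [[-0.1211, 0.0063, 0.0732]]
far_edge [[0.0141, 0.0026, 0.0714]]
mirror [[-0.056, 0.0036, 0.0757]]
side 1587 ((602.457275390625, 161.13473510742188), (119.16621398925781, 151.37384033203125), 77.22521209716797) [-0.0499  0.0068  0.    ]
near_edge [[-0.1285, 0.0071, 0.0699]]
far_edge [[0.0124, 0.0043, 0.0727]]
mirror [[-0.0505, 0.0024, 0.0699], [-0.1245, 0.009, 0.0738]]
[-7.9645932   1.4920067   5.99140011]
```

Emit:
apply_moves(
  targets=[0, 0.03, 0, 0, 0, 0, 0, 0, -0.1, 0, 0, 0, 0, 0, 0, -0.3, 0, 0, 0, 0, 0, 0, -0.6, 0, 0, 0, 0, 0],
)

```text
t: 12.62
eef_pos: [0.4629, 0.1851, 0.0181]
orientation: [0.776, 0.631, 0.002, 0.002]
force: [-0.7, 0.3, -0.2]
grip_width: -0.0002
grasp_force: 0.0
```

```bash
python3 - <<'E'
from plan import *
a=inst(arm.get_obs()['eef_pos']); print(a); b=np.array([-.185,.003,.10])
w=[(st(*(a+(b-a)*i/8)),Y,90-45*i/8) for i in range(1,9)]
rows(w,.4)
E
```

```text
[-0.19141508  0.00251937  0.01808366]
0, 0.01, -0.17, -0.89, -0, -0.04, 0.4,
0, 0.03, -0.17, -0.94, -0, 0, 0.4,
0, 0.05, -0.16, -0.94, -0, 0, 0.4,
0, 0.06, -0.16, -0.93, -0, 0, 0.4,
0.01, 0.08, -0.15, -0.94, -0, 0, 0.4,
-0, 0.09, -0.15, -0.94, -0.01, 0, 0.4,
-0, 0.11, -0.13, -0.94, 0, 0, 0.4,
-0, 0.12, -0.13, -0.93, 0, 0, 0.4,
```

Emit:
apply_moves(
  targets=[0, 0.01, -0.17, -0.89, 0, -0.04, 0.4, 0, 0.03, -0.17, -0.94, 0, 0, 0.4, 0, 0.05, -0.16, -0.94, 0, 0, 0.4, 0, 0.06, -0.16, -0.93, 0, 0, 0.4, 0.01, 0.08, -0.15, -0.94, 0, 0, 0.4, 0, 0.09, -0.15, -0.94, 0, 0, 0.4, 0, 0.11, -0.13, -0.94, 0, 0, 0.4, 0, 0.12, -0.13, -0.93, 0, 0, 0.4],
)

```text
t: 13.62
eef_pos: [0.4686, 0.1856, 0.1024]
orientation: [0.715, 0.585, 0.242, 0.296]
force: [4.0, -2.0, -9.1]
grip_width: 0.034
grasp_force: 0.0
```

```bash
cat > tip.py <<'E'
from h import *; from plan import *
import sys
o=arm.get_obs(); Q=R.from_quat(o['orientation']).as_matrix(); p=o['eef_pos']
print(o['t'],inst(p).round(4),'j',o['joint_positions'].round(2),'pitch',np.degrees(np.arcsin(-Q[2,2])).round(1),'yaw',np.degrees(np.arctan2(Q[1,2],Q[0,2])).round(1),o['grip_width'],o['force'].round(1))
im,d=snap('side','side'+sys.argv[1]); vv,uu=np.nonzero(d>0); P=world('side',d,np.c_[uu,vv])
L=(P-p)@Q*1000   # tool frame
m=(abs(L[:,0])<25)&(abs(L[:,1])<60)&(L[:,2]>-130)&(L[:,2]<30)
for lo in range(-70,10,6):
    k=m&(L[:,2]>=lo)&(L[:,2]<lo+6); print(lo,k.sum(),np.sort(L[k,1]).round()[::max(1,k.sum()//9)].astype(int),np.median(L[k,0]).round() if k.sum() else '')
E
python3 tip.py 5; python3 look.py 5 | grep -v tcp
```

```text
13.625 [-0.186   0.0041  0.1024] j [ 0.54 -0.1  -1.03  0.01 -0.5   2.14] pitch 45.1 yaw -11.5 0.0340016606095189 [ 4.  -2.  -9.1]
-70 31 [-30 -27 -23 -20 -17 -17  20  22  24  28  30] 8.0
-64 24 [-30 -27 -25 -21 -18 -17  18  20  23  25  28  30] 7.0
-58 33 [-30 -27 -24 -21 -18 -17  19  21  24  27  30] 6.0
-52 28 [-29 -25 -22 -18 -17  19  21  24  26  29] 8.0
-46 6 [-22 -20 -19 -17 -17  22] 9.0
-40 0 [] 
-34 0 [] 
-28 0 [] 
-22 0 [] 
-16 0 [] 
-10 0 [] 
-4 0 [] 
2 0 [] 
8 0 [] 
top 3155 ((599.79833984375, 158.48199462890625), (120.78895568847656, 140.2324981689453), 77.6424789428711) [-0.052   0.0037  0.    ]
near_edge [[-0.1237, 0.0057, 0.0723]]
far_edge [[0.0151, 0.0034, 0.0691]]
mirror [[-0.0553, 0.0043, 0.0749]]
side 1961 ((600.9934692382812, 160.19821166992188), (122.04557800292969, 150.487060546875), 78.10761260986328) [-0.0512  0.0056  0.    ]
near_edge [[-0.1264, 0.0079, 0.0721]]
far_edge [[0.0163, 0.0039, 0.0715]]
mirror [[-0.0516, 0.0042, 0.0732]]
```

```bash
sed -i 's/^O=.*/O=np.array([.650,.1445,0]); Y=-12.0/' plan.py; python3 - <<'E'
from plan import *
a=inst(arm.get_obs()['eef_pos']); print(a)
b=np.array([-.125,.004,.0477])
w=[(st(*(a+(b-a)*i/3)),Y,45-5*i/3) for i in range(1,4)]
rows(w,.4)
E
```

```text
[-0.18659063  0.00152948  0.10026639]
0.01, 0.04, 0.45, -0.35, -0.04, 0.08, 0.4,
0.02, 0.02, 0.45, -0.27, -0, -0, 0.4,
0.01, 0.01, 0.45, -0.28, -0, -0, 0.4,
```

Emit:
apply_moves(
  targets=[0.01, 0.04, 0.45, 0, -0.04, 0.08, 0.4, 0.02, 0.02, 0.45, -0.4, 0, 0, 0.4, 0.01, 0.01, 0.45, -0.5, 0, 0, 0.4, 0, 0, 0, 0, 0, 0, 0.4],
)

```text
t: 14.58
eef_pos: [0.5404, 0.1907, 0.0561]
orientation: [0.711, 0.57, 0.251, 0.326]
force: [-0.9, -0.2, -1.0]
grip_width: 0.0341
grasp_force: 0.0
```

```bash
python3 tip.py 6
```

```text
14.575 [-0.1168  0.0224  0.0561] j [ 0.5   0.16 -1.03 -0.31 -0.53  2.09] pitch 41.4 yaw -13.7 0.034082474635255246 [-0.9 -0.2 -1. ]
-70 23 [-29 -28 -24 -21 -17 -17  19  21  24  26  28  31] 7.0
-64 30 [-30 -27 -23 -19 -17 -17  19  23  26  30] 7.0
-58 24 [-29 -26 -22 -19 -17 -16  19  21  24  25  28  31] 7.0
-52 22 [-30 -27 -25 -22 -19 -17 -17  20  22  26  28] 6.0
-46 8 [-23 -21 -18 -17 -16 -16  19  24] 8.0
-40 0 [] 
-34 0 [] 
-28 1 [13] 19.0
-22 67 [ 7  9  9 10 11 12 13 14 15 16] 3.0
-16 49 [ 7 16 17 18 19 19 20 21 21 23] 5.0
-10 45 [ 6 23 24 24 25 26 26 27 28] 3.0
-4 51 [ 4 28 28 29 30 30 31 32 32 33 34] 3.0
2 48 [31 33 34 35 36 36 37 37 38 39] 2.0
8 47 [-59  38  39  40  41  41  42  42  43  44] 2.0
```

```bash
python3 - <<'E'
from plan import *
o=arm.get_obs();a=inst(o['eef_pos']); print(a)
b=np.array([-.105,.004,.05]);
w=[(st(*(a+(b-a)*i/2)),Y,46) for i in (1,2)]+[(st(-.105,.004,.0415),Y,46)]+[(st(-.105+.0107*i,.004,.0415),Y,46) for i in (1,2,3)]
rows(w,.4)
E
```

```text
[-0.11747575  0.02213963  0.05667643]
-0.15, 0.03, 0.12, 0.77, 0.21, 0, 0.4,
-0.15, 0.03, 0.11, 0, -0, 0, 0.4,
0, -0.1, 0.1, 0, -0, 0, 0.4,
0, 0.13, 0.13, 0, -0, 0, 0.4,
0, 0.13, 0.12, 0, -0, 0, 0.4,
-0, 0.13, 0.12, 0, -0, 0, 0.4,
```

Emit:
apply_moves(
  targets=[-0.15, 0.03, 0.12, 0.77, 0.21, 0, 0.4, -0.15, 0.03, 0.11, 0, 0, 0, 0.4, 0, -0.1, 0.1, 0, 0, 0, 0.4, 0, 0, 0, 0, 0, 0, 0.4],
)

```text
t: 15.12
eef_pos: [0.5471, 0.1706, 0.0418]
orientation: [0.72, 0.584, 0.237, 0.291]
force: [-0.5, 0.3, 0.4]
grip_width: 0.0341
grasp_force: 0.0
```

```bash
python3 tip.py 7
```

```text
15.125 [-0.1061  0.0042  0.0418] j [ 0.4   0.14 -1.01 -0.25 -0.41  2.03] pitch 45.9 yaw -11.9 0.03405437057417689 [-0.5  0.3  0.4]
-70 24 [-29 -28 -26 -23 -21 -20 -18 -17  20  22  23  27] 8.0
-64 26 [-30 -27 -24 -22 -20 -18 -17  19  21  24  26  28  30] 8.0
-58 19 [-30 -28 -26 -22 -19 -17  20  25  27  30] 7.0
-52 21 [-29 -24 -21 -18 -17  19  21  22  24  26  29] 9.0
-46 8 [-22 -19 -17  11  12  12  13  20] 8.0
-40 78 [ 8  9 10 11 12 13 14 15 16 17] 1.0
-34 31 [ 9 17 19 20 21 22 23 23 25 25 27] 10.0
-28 34 [23 26 26 27 28 28 29 29 30 30 31 33] 10.0
-22 47 [31 31 33 33 34 35 35 36 36 38] 1.0
-16 50 [36 38 39 39 40 40 41 42 43 43] -1.0
-10 52 [42 44 45 45 46 47 48 48 49 49 52] 1.0
-4 63 [-60 -59 -58  50  51  52  53  54  56] -4.0
2 88 [-60 -57 -56 -55 -54 -53 -51  56  58  59] 3.0
8 51 [-52 -51 -50 -50 -49 -48 -48 -47 -46 -45 -42] 3.0
```

Emit:
apply_moves(
  targets=[0, 0.12, 0.115, 0, 0, 0, 0.4, 0, 0.12, 0.115, 0, 0, 0, 0.4, 0, 0.12, 0.115, 0, 0, 0, 0.4, 0, 0, 0, 0, 0, 0, 0.4],
)

```text
t: 15.68
eef_pos: [0.5785, 0.1646, 0.0432]
orientation: [0.72, 0.583, 0.237, 0.292]
force: [0.4, -0.3, -1.9]
grip_width: 0.0345
grasp_force: 0.3
```

```bash
python3 tip.py 8; python3 - <<'E'
from h import *
f=np.load('side8.npz'); im=f['im'][170:270,170:290,::-1]
cv2.imwrite('pics/c5.png',cv2.convertScaleAbs(cv2.resize(im,None,fx=6,fy=6,interpolation=2),alpha=1.5))
E
```

```text
15.675 [-0.0741  0.0048  0.0432] j [ 0.35  0.17 -0.97 -0.26 -0.38  2.  ] pitch 45.8 yaw -11.9 0.03454790679526288 [ 0.4 -0.3 -1.9]
-70 25 [-30 -28 -26 -24 -21 -18 -17  18  19  21  24  27  30] 7.0
-64 62 [-29 -21 -14 -13 -12 -11 -10  -9  -8  23  30] 5.0
-58 100 [-30 -17 -14  -9  -7  -5  -4  -2  18  31] 6.0
-52 69 [-29 -17  -1   0   1   2   3   4   4  22] 5.0
-46 48 [-28   5   6   7   8   8   9  10  11  12] 3.0
-40 47 [ 9 11 12 13 13 14 15 16 16 18] 1.0
-34 29 [15 16 17 18 19 20 20 21 23 25] 11.0
-28 29 [22 23 24 25 26 27 27 28 29 32] 7.0
-22 40 [28 29 30 31 32 33 33 34 34 36] 3.0
-16 48 [35 35 36 37 38 39 40 40 41 43] 0.0
-10 41 [41 42 43 44 44 45 45 46 47 48 50] 0.0
-4 61 [-60 -59  46  48  49  50  51  52  52  53  55] 3.0
2 145 [-60 -57 -55 -52 -48 -45 -43  55  57  60] 1.0
8 79 [-56 -52 -51 -44 -41 -40 -39 -38 -36 -34] -1.0
```

View pics/c5.png

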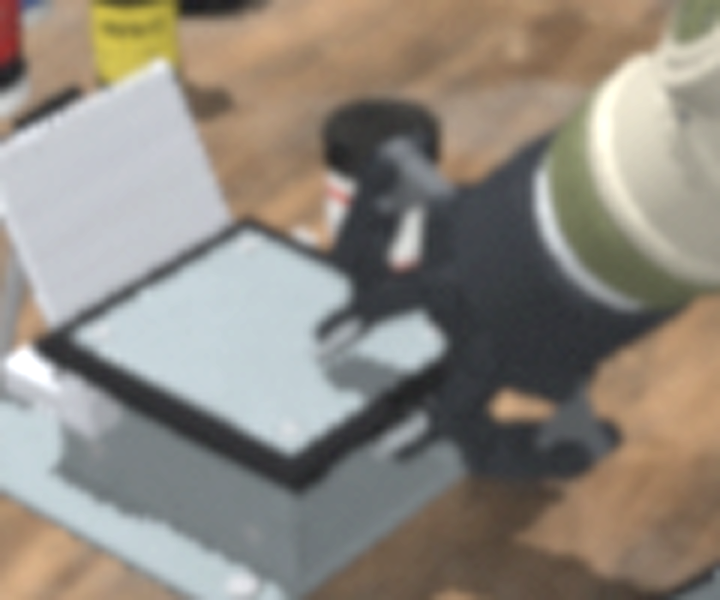

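The crop shows the gripper straddling the near edge: the lower finger is under it at about (400,430) and the upper finger is above at (340,330). The mirror lies square against the backrest. Now I'll lift.

Emit:
apply_moves(
  targets=[0, 0.089, -0.081, 0, 0, 0, 0.4, 0, 0.089, -0.081, 0, 0, 0, 0.4, 0, 0.089, -0.081, 0, 0, 0, 0.4],
)

```text
t: 16.1
eef_pos: [0.5792, 0.1648, 0.066]
orientation: [0.72, 0.583, 0.238, 0.292]
force: [-0.4, 0.5, -1.5]
grip_width: 0.0342
grasp_force: 0.6
```

```bash
cat > pl.py <<'E'
from h import *; from plan import *
import sys
o=arm.get_obs(); Q=R.from_quat(o['orientation']).as_matrix(); p=o['eef_pos']
print(o['t'],'tcp',inst(p).round(4),'j',o['joint_positions'].round(2),'pitch',np.degrees(np.arctan2(-Q[2,2],Q[:2,2]@[np.cos(np.radians(Y)),np.sin(np.radians(Y))])).round(1),'yaw',np.degrees(np.arctan2(-Q[0,0],Q[1,0])).round(1),'grip',round(o['grip_width'],4),round(o['grasp_force'],1),o['force'].round(1))
for n in sys.argv[2:]:
    im,d=snap(n,n+sys.argv[1]); vv,uu=np.nonzero(d>0); uv=np.c_[uu,vv]; P=world(n,d,uv)
    S=np.array([inst(q) for q in P]); H=im[vv,uu].astype(int)
    # mirror back: grey glass, in the stand volume, not backrest/base
    m=(S[:,0]>-.15)&(S[:,0]<.10)&(abs(S[:,1])<.065)&(S[:,2]>.078)&(S[:,2]<.23)
    # RANSAC plane, exclude the backrest plane
    nb=np.array([-np.cos(np.radians(25)),0,np.sin(np.radians(25))]); bd=(S-[.012,0,.061])@nb
    m&=(abs(bd)>.009)
    X=S[m]; rng=np.random.default_rng(0); best=0
    for _ in range(400):
        a=X[rng.choice(len(X),3,False)]; nn=np.cross(a[1]-a[0],a[2]-a[0]); l=np.linalg.norm(nn)
        if l<1e-4: continue
        nn/=l
        if abs(nn[1])>.15: continue
        k=abs((X-a[0])@nn)<.003
        if k.sum()>best: best=k.sum(); K=k
    I=X[K]; c=I.mean(0); nn=np.linalg.svd(I-c,full_matrices=False)[2][2]; nn*=np.sign(nn[2]) if abs(nn[2])>.05 else np.sign(nn[0])
    th=np.degrees(np.arctan2(nn[0],nn[2])); t=np.array([-np.cos(np.radians(th)),0,np.sin(np.radians(th))])
    pr=(I-c)@t; print(n,best,'theta',th.round(1),'nrm',nn.round(3),'low',(c+t*np.percentile(pr,1)).round(4),'high',(c+t*np.percentile(pr,99)).round(4),'y',np.percentile(I[:,1],[1,99]).round(4))
E
python3 pl.py 9 side top
```

```text
16.1 tcp [-0.0734  0.0051  0.066 ] j [ 0.35  0.12 -0.94 -0.18 -0.38  1.99] pitch 45.8 yaw -11.9 grip 0.0342 0.6 [-0.4  0.5 -1.5]
side 1272 theta 9.2 nrm [ 0.16  -0.014  0.987] low [0.0085 0.0149 0.0794] high [-0.1229  0.0149  0.1007] y [-0.0512  0.064 ]
top 2664 theta 10.2 nrm [ 0.177 -0.026  0.984] low [0.009  0.0015 0.0797] high [-0.1176  0.0015  0.1025] y [-0.0563  0.0607]
```

Emit:
apply_moves(
  targets=[0, 0.102, -0.066, 0, 0, 0, 0.4, 0, 0.102, -0.066, 0, 0, 0, 0.4, 0, 0.102, -0.066, 0, 0, 0, 0.4, 0, 0.111, -0.05, 0, 0, 0, 0.4, 0, 0.111, -0.05, 0, 0, 0, 0.4, 0, 0.111, -0.05, 0, 0, 0, 0.4],
)

```text
t: 16.95
eef_pos: [0.5924, 0.162, 0.1077]
orientation: [0.72, 0.583, 0.238, 0.292]
force: [-1.3, 0.9, -1.6]
grip_width: 0.0341
grasp_force: 0.5
```

```bash
python3 pl.py 10 side top
```

```text
16.95 tcp [-0.0599  0.0052  0.1077] j [ 0.33  0.05 -0.87 -0.05 -0.37  1.98] pitch 45.8 yaw -11.9 grip 0.0341 0.5 [-1.3  0.9 -1.6]
side 574 theta 29.7 nrm [0.495 0.029 0.869] low [-0.0001  0.0172  0.0797] high [-0.1402  0.0172  0.1595] y [-0.0515  0.0647]
top 2328 theta 31.3 nrm [0.519 0.011 0.855] low [0.0053 0.0016 0.078 ] high [-0.1014  0.0016  0.1429] y [-0.0558  0.0618]
```

Emit:
apply_moves(
  targets=[0, 0.147, -0.038, 0, 0, 0, 0.4, 0, 0.147, -0.038, 0, 0, 0, 0.4, 0, 0, 0, 0, 0, 0, 0.33, 0, 0, 0, 0, 0, 0, 0.26, 0, 0, 0, 0, 0, 0, 0.2],
)

```text
t: 17.68
eef_pos: [0.6008, 0.1599, 0.1221]
orientation: [0.72, 0.583, 0.238, 0.291]
force: [-1.9, 0.3, -1.1]
grip_width: 0.0174
grasp_force: 0.6
```

```bash
python3 pl.py 11 side top
```

```text
17.675 tcp [-0.0513  0.0049  0.1221] j [ 0.32  0.04 -0.83 -0.   -0.36  1.97] pitch 45.8 yaw -11.9 grip 0.0174 0.6 [-1.9  0.3 -1.1]
side 201 theta 85.2 nrm [0.996 0.038 0.084] low [-0.0914  0.0152  0.1486] high [-0.0983  0.0152  0.2295] y [-0.0236  0.0633]
top 2108 theta 41.5 nrm [0.662 0.011 0.749] low [0.0063 0.0018 0.0794] high [-0.0873  0.0018  0.1622] y [-0.0563  0.0615]
```

Emit:
apply_moves(
  targets=[0, 0, 0, 0, 0, 0, 0.15, 0, 0, 0, 0, 0, 0, 0.11, 0, 0, 0, 0, 0, 0, 0.07, 0, 0, 0, 0, 0, 0, 0.0, 0, 0, 0, 0, 0, 0, 0.0],
  grip_force=40,
)

```text
t: 18.4
eef_pos: [0.6017, 0.1601, 0.1231]
orientation: [0.72, 0.583, 0.238, 0.292]
force: [-1.4, -0.1, 2.5]
grip_width: 0.0068
grasp_force: 39.3
```

```bash
python3 pl.py 12 top
```

```text
18.4 tcp [-0.0505  0.0052  0.1231] j [ 0.32  0.04 -0.83 -0.   -0.36  1.97] pitch 45.7 yaw -11.9 grip 0.0068 39.3 [-1.4 -0.1  2.5]
top 2085 theta 43.9 nrm [0.694 0.009 0.72 ] low [0.0069 0.0029 0.0792] high [-0.0835  0.0029  0.1663] y [-0.056   0.0618]
```

```bash
cat > tilt.py <<'E'
from plan import *
TH=[44,50,60,70,80,90,100,110,118]
def F(th):
    t=np.radians(th)
    Cx=np.interp(th,[44,50,60,70,80,90],[7.1,7.2,5.6,4.2,3,2.2]); C=np.array([Cx,62.])
    if th>90:
        Dx=np.interp(th,[90,100,110,118],[10.2,10.5,10.5,10.2]); C=np.array([Dx,62.])-8*np.array([np.sin(t),np.cos(t)])
    return C+4*np.array([np.sin(t),np.cos(t)])
def tcp(th,k=.084,off=1.7):
    t=np.radians(th); f=F(th)/1000; p=f-k*np.array([np.cos(t),-np.sin(t)]); return (st(p[0],Yc,p[1]),Y,th+off)
Yc=inst(arm.get_obs()['eef_pos'])[1]
E
python3 - <<'E'
from tilt import *
rows([tcp(t) for t in np.arange(44+3.6,116.5,3.6)],0)
E
```

```text
0, 0.09, 0, 0.59, -0.03, -0.01, 0,
0, 0.09, 0.01, 0.6, 0, 0, 0,
0, 0.08, -0.01, 0.6, 0, 0, 0,
0, 0.08, 0, 0.6, 0, 0, 0,
0, 0.08, 0, 0.6, 0, 0, 0,
0, 0.08, 0, 0.6, 0, -0, 0,
0, 0.08, 0.01, 0.6, 0, -0, 0,
0, 0.08, -0, 0.6, 0, -0, 0,
0, 0.08, 0, 0.6, 0, -0, 0,
0, 0.08, 0, 0.6, 0, -0, 0,
0, 0.08, 0.01, 0.6, 0, -0, 0,
0, 0.09, 0, 0.6, 0, -0, 0,
0, 0.08, 0, 0.6, 0, -0, 0,
0, 0.09, -0, 0.6, 0, -0, 0,
0, 0.09, -0, 0.6, 0, -0, 0,
0, 0.09, -0.01, 0.6, 0, -0, 0,
0, 0.09, -0, 0.6, 0, -0, 0,
0, 0.09, -0.01, 0.6, 0, -0, 0,
0, 0.08, -0, 0.6, 0, -0, 0,
0, 0.09, -0, 0.6, 0, -0, 0,
```

Emit:
apply_moves(
  targets=[0, 0.09, 0, 0.59, 0, 0, 0, 0, 0.09, 0.01, 0.6, 0, 0, 0, 0, 0.08, -0.01, 0.6, 0, 0, 0, 0, 0.08, 0, 0.6, 0, 0, 0],
)

```text
t: 18.95
eef_pos: [0.6173, 0.1568, 0.1366]
orientation: [0.751, 0.608, 0.163, 0.199]
force: [0.4, -0.7, 0.5]
grip_width: 0.0068
grasp_force: 39.1
```

```bash
python3 pl.py 13 top
```

```text
18.95 tcp [-0.0346  0.0053  0.1366] j [ 0.24  0.1  -0.52  0.47 -0.21  1.96] pitch 60.2 yaw -11.9 grip 0.0068 39.1 [ 0.4 -0.7  0.5]
top 1233 theta 58.4 nrm [0.852 0.005 0.524] low [ 0.0096 -0.0004  0.0801] high [-0.0563 -0.0004  0.1873] y [-0.0565  0.0617]
```

Emit:
apply_moves(
  targets=[0, 0.08, 0, 0.6, 0, 0, 0, 0, 0.08, 0, 0.6, 0, 0, 0, 0, 0.08, 0.01, 0.6, 0, 0, 0, 0, 0.08, 0, 0.6, 0, 0, 0],
)

```text
t: 19.5
eef_pos: [0.6354, 0.1535, 0.1446]
orientation: [0.77, 0.624, 0.087, 0.104]
force: [0.7, -0.1, 5.5]
grip_width: 0.0067
grasp_force: 40.7
```

Emit:
apply_moves(
  targets=[0, 0.08, 0, 0.6, 0, 0, 0, 0, 0.08, 0, 0.6, 0, 0, 0, 0, 0.08, 0.01, 0.6, 0, 0, 0],
)

```text
t: 19.88
eef_pos: [0.65, 0.1506, 0.1472]
orientation: [0.776, 0.629, 0.028, 0.032]
force: [-0.2, 1.5, 9.4]
grip_width: 0.007
grasp_force: 41.4
```

```bash
python3 pl.py 14 side; python3 - <<'E'
from tilt import *
print(inst(tcp(86)[0]),inst(tcp(85)[0]))
E
```

```text
19.875 tcp [-0.0013  0.006   0.1472] j [ 0.12  0.43  0.11  1.16 -0.02  1.9 ] pitch 85.1 yaw -11.9 grip 0.007 41.4 [-0.2  1.5  9.4]
side 1669 theta 84.1 nrm [0.995 0.008 0.103] low [0.0028 0.0089 0.0798] high [-0.01    0.0089  0.2025] y [-0.0536  0.0641]
[0.00065071 0.00600968 0.14607441] [-0.0007363   0.00600968  0.14602898]
```

Emit:
apply_moves(
  targets=[0, 0.08, -0.04, 0.6, 0, 0, 0, 0, 0.08, 0, 0.6, 0, 0, 0, 0, 0.085, 0, 0.6, 0, 0, 0],
)

```text
t: 20.3
eef_pos: [0.6632, 0.1475, 0.1477]
orientation: [0.776, 0.629, -0.032, -0.042]
force: [2.1, 1.2, 3.3]
grip_width: 0.0069
grasp_force: 40.2
```

Emit:
apply_moves(
  targets=[0, 0.09, 0, 0.6, 0, 0, 0, 0, 0.09, 0, 0.6, 0, 0, 0, 0, 0.09, -0.01, 0.6, 0, 0, 0],
)

```text
t: 20.68
eef_pos: [0.6789, 0.1442, 0.1454]
orientation: [0.768, 0.623, -0.091, -0.115]
force: [4.9, 1.8, 7.2]
grip_width: 0.007
grasp_force: 40.8
```

```bash
python3 pl.py 15 side; python3 - <<'E'
from tilt import *
print(inst(tcp(106)[0]))
E
```

```text
20.675 tcp [0.0283 0.0057 0.1454] j [0.05 0.91 0.91 1.85 0.08 1.82] pitch 106.9 yaw -11.9 grip 0.007 40.8 [4.9 1.8 7.2]
side 2072 theta -73.7 nrm [-0.96  -0.003  0.281] low [0.0402 0.0083 0.1988] high [0.0053 0.0083 0.0795] y [-0.0534  0.0643]
[0.02980849 0.00628123 0.14384853]
```

Emit:
apply_moves(
  targets=[0, 0.09, -0.03, 0.6, 0, 0, 0, 0, 0.09, 0, 0.6, 0, 0, 0],
)

```text
t: 20.98
eef_pos: [0.6761, 0.1431, 0.1415]
orientation: [0.762, 0.617, -0.118, -0.158]
force: [23.9, 12.9, 95.4]
grip_width: 0.0069
grasp_force: 75.6
```

```bash
python3 pl.py 16 side
```

```text
20.975 tcp [0.0259 0.0041 0.1415] j [0.04 1.11 1.27 2.11 0.11 1.8 ] pitch 112.8 yaw -12.2 grip 0.0069 75.6 [23.9 12.9 95.4]
side 2071 theta -72.0 nrm [-0.951 -0.004  0.309] low [0.044  0.0083 0.1977] high [0.0054 0.0083 0.079 ] y [-0.0536  0.0639]
```

Emit:
apply_moves(
  targets=[0, -0.05, -0.08, -0.5, 0, 0, 0],
)

```text
t: 21.15
eef_pos: [0.6779, 0.1397, 0.1392]
orientation: [0.766, 0.62, -0.105, -0.136]
force: [3.7, 0.2, -2.9]
grip_width: 0.0069
grasp_force: 50.6
```

```bash
python3 pl.py 17 side
```

```text
21.15 tcp [0.0283 0.0011 0.1392] j [0.04 0.99 1.03 1.95 0.09 1.81] pitch 109.8 yaw -12.1 grip 0.0069 50.6 [ 3.7  0.2 -2.9]
side 2081 theta -71.4 nrm [-0.948  0.002  0.319] low [0.0453 0.0077 0.198 ] high [0.0052 0.0077 0.0789] y [-0.0552  0.0632]
```

Emit:
apply_moves(
  targets=[0, -0.01, 0, 0, 0, 0, 0.1, 0, -0.028, 0, 0, 0, 0, 0.14, 0, -0.028, 0, 0, 0, 0, 0.18, 0, -0.028, 0, 0, 0, 0, 0.22, 0, -0.021, 0, 0, 0, 0, 0.25, 0, -0.021, 0, 0, 0, 0, 0.28],
  grip_force=20,
)

```text
t: 21.95
eef_pos: [0.6662, 0.1417, 0.1464]
orientation: [0.765, 0.62, -0.107, -0.138]
force: [0.4, -0.3, -0.2]
grip_width: 0.024
grasp_force: 0.2
```

```bash
python3 pl.py 18 side top; python3 - <<'E'
from plan import *
# tool move that carries back-pad point T by (dx,dz) while pitch falls 110->100
o=arm.get_obs(); p=inst(o['eef_pos']); Q=R.from_quat(o['orientation']).as_matrix()
p0=np.degrees(np.arctan2(-Q[2,2],Q[:2,2]@[np.cos(np.radians(Y)),np.sin(np.radians(Y))]))
def ax(P): t=np.radians(P); return np.array([np.cos(t),-np.sin(t)]),np.array([np.sin(t),np.cos(t)])
z,y=ax(p0); loc=(.012,-.060); T0=p[[0,2]]+loc[0]*y+loc[1]*z; print('T0',T0)
w=[]; n=10
for i in range(1,n+1):
    l=np.radians(18.8+8.2*i/n); l0=np.radians(18.8)
    T=T0+.14*np.array([np.sin(l)-np.sin(l0),np.cos(l)-np.cos(l0)])
    P=p0+(99-p0)*i/n; z,y=ax(P); q=T-loc[0]*y-loc[1]*z; w.append((st(q[0],p[1],q[1]),Y,P))
rows(w,.28)
E
```

```text
21.95 tcp [0.0164 0.0006 0.1464] j [0.05 0.95 0.97 1.93 0.09 1.81] pitch 110.1 yaw -12.0 grip 0.024 0.2 [ 0.4 -0.3 -0.2]
side 2021 theta -74.6 nrm [-0.964 -0.005  0.266] low [0.0379 0.0066 0.1983] high [0.0051 0.0066 0.0793] y [-0.0559  0.0621]
T0 [0.04818833 0.1987167 ]
-0, 0.05, 0, -0.19, -0.06, 0.02, 0.28,
-0, 0.06, 0.01, -0.18, -0, -0, 0.28,
-0, 0.05, 0, -0.19, -0, -0, 0.28,
-0, 0.05, 0.01, -0.18, -0, -0, 0.28,
-0, 0.05, 0.01, -0.19, -0, -0, 0.28,
0, 0.06, 0.01, -0.18, -0, -0, 0.28,
0, 0.05, 0.01, -0.19, -0, -0, 0.28,
0, 0.05, 0.01, -0.18, -0, -0, 0.28,
0, 0.05, 0.01, -0.19, -0, -0, 0.28,
0, 0.05, 0.01, -0.18, -0, -0, 0.28,Traceback (most recent call last):
  File "pl.py", line 15, in <module>
    a=X[rng.choice(len(X),3,False)]; nn=np.cross(a[1]-a[0],a[2]-a[0]); l=np.linalg.norm(nn)
        ~~~~~~~~~~^^^^^^^^^^^^^^^^
  File "numpy/random/_generator.pyx", line 864, in numpy.random._generator.Generator.choice
ValueError: a must be a positive integer unless no samples are taken
```

Emit:
apply_moves(
  targets=[0, 0.05, 0, -0.19, 0, 0, 0.28, 0, 0.06, 0.01, -0.18, 0, 0, 0.28, 0, 0.05, 0, -0.19, 0, 0, 0.28, 0, 0.05, 0.01, -0.18, 0, 0, 0.28, 0, 0.05, 0.01, -0.19, 0, 0, 0.28],
)

```text
t: 22.68
eef_pos: [0.6804, 0.1388, 0.1399]
orientation: [0.771, 0.624, -0.077, -0.1]
force: [0.7, 0.7, 0.5]
grip_width: 0.0238
grasp_force: 0.2
```

```bash
python3 pl.py 19 side
```

```text
22.675 tcp [0.0309 0.0007 0.1399] j [0.05 0.85 0.78 1.75 0.07 1.82] pitch 104.5 yaw -12.0 grip 0.0238 0.2 [0.7 0.7 0.5]
side 2035 theta -69.8 nrm [-0.939 -0.006  0.345] low [0.049  0.0071 0.1953] high [0.0063 0.0071 0.079 ] y [-0.0564  0.0624]
```

Lean is now 20.2° and under control. Continuing slowly.

Emit:
apply_moves(
  targets=[0, 0.06, 0.01, -0.18, 0, 0, 0.28, 0, 0.05, 0.01, -0.19, 0, 0, 0.28, 0, 0.05, 0.01, -0.18, 0, 0, 0.28, 0, 0.05, 0.01, -0.19, 0, 0, 0.28],
)

```text
t: 23.22
eef_pos: [0.6919, 0.1363, 0.1346]
orientation: [0.774, 0.627, -0.052, -0.07]
force: [1.4, -0.1, 1.1]
grip_width: 0.0236
grasp_force: 0.2
```

```bash
python3 pl.py 20 side
```

```text
23.225 tcp [0.0427 0.0007 0.1346] j [0.06 0.78 0.66 1.62 0.05 1.83] pitch 100.0 yaw -12.0 grip 0.0236 0.2 [ 1.4 -0.1  1.1]
side 2067 theta -66.3 nrm [-0.916 -0.005  0.402] low [0.0635 0.007  0.2073] high [0.0073 0.007  0.0792] y [-0.0556  0.0624]
```

Emit:
apply_moves(
  targets=[0, 0.035, 0.01, 0, 0, 0, 0.28, 0, 0.035, 0.01, 0, 0, 0, 0.28, 0, 0.035, 0.01, 0, 0, 0, 0.28, 0, 0.035, 0.01, 0, 0, 0, 0.28],
)

```text
t: 23.78
eef_pos: [0.6995, 0.1346, 0.1305]
orientation: [0.774, 0.627, -0.053, -0.071]
force: [0.5, 0.8, 0.7]
grip_width: 0.0238
grasp_force: 0.0
```

```bash
python3 pl.py 21 side
```

```text
23.775 tcp [0.0505 0.0006 0.1305] j [0.05 0.8  0.69 1.63 0.05 1.83] pitch 100.1 yaw -12.0 grip 0.0238 0.0 [0.5 0.8 0.7]
side 993 theta -63.9 nrm [-0.898 -0.006  0.44 ] low [0.061  0.0132 0.1877] high [0.0077 0.0132 0.079 ] y [-0.0537  0.0624]
```

Emit:
apply_moves(
  targets=[0, 0.035, 0, 0, 0, 0, 0.3, 0, 0.02, 0, 0, 0, 0, 0.32],
)

```text
t: 24.08
eef_pos: [0.7025, 0.134, 0.1301]
orientation: [0.774, 0.627, -0.053, -0.071]
force: [0.4, -0.3, -0.5]
grip_width: 0.0273
grasp_force: 0.0
```

```bash
python3 pl.py 22 side; python3 - <<'E'
from h import *
f=np.load('side22.npz'); im=f['im'][120:270,150:310,::-1]
cv2.imwrite('pics/c6.png',cv2.convertScaleAbs(cv2.resize(im,None,fx=4,fy=4,interpolation=2),alpha=1.4))
E
```

```text
24.075 tcp [0.0536 0.0007 0.1301] j [0.05 0.81 0.71 1.63 0.05 1.83] pitch 100.1 yaw -12.0 grip 0.0273 0.0 [ 0.4 -0.3 -0.5]
side 1069 theta -63.9 nrm [-0.898 -0.007  0.44 ] low [0.0578 0.0121 0.1813] high [0.0075 0.0121 0.0784] y [-0.0538  0.0627]
```

View pics/c6.png

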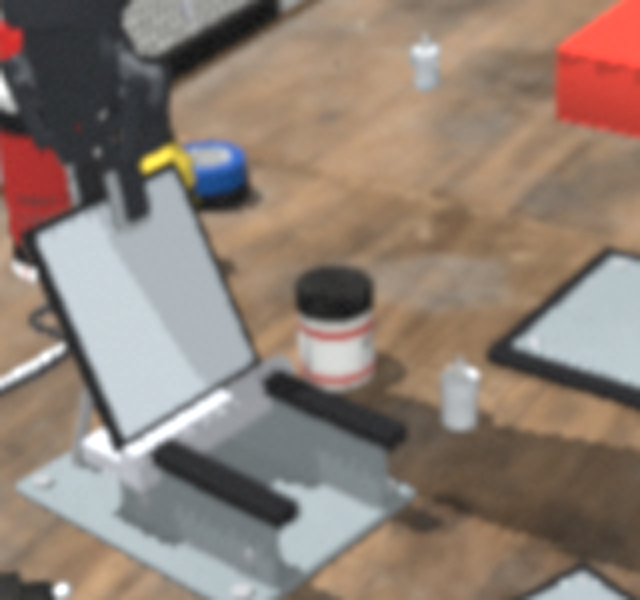

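The mirror leans at 26.1° on the backrest with its lower edge in the channel. It did not shift when the finger moved off it. Withdrawing along the tool axis.

Emit:
apply_moves(
  targets=[0, 0, -0.1, 0, 0, 0, 0.34, 0, 0, -0.15, 0, 0, 0, 0.34, 0, 0, -0.2, 0, 0, 0, 0.34, 0, 0, -0.3, 0, 0, 0, 0.34, 0, 0, -0.5, 0, 0, 0, 0.34, 0, -0.3, -0.7, 0, 0, 0, 0.34, 0, -0.6, -0.5, 0, 0, 0, 0.34, 0, 0, 0, 0, 0, 0, 0.34],
)

```text
t: 25.12
eef_pos: [0.6741, 0.1394, 0.2893]
orientation: [0.774, 0.627, -0.05, -0.068]
force: [-0.0, -0.1, 1.5]
grip_width: 0.0287
grasp_force: 0.0
```

```bash
python3 pl.py 23 side; python3 - <<'E'
from h import *; from plan import *
f=np.load('side23.npz')
for t in ('near_edge','far_edge','mirror','caliper','lockring','jar'):
    print(t,[(inst(q['location']).round(4).tolist(),np.round(q['location'],3).tolist()) for q in arm.place_of('side',t) if q['location'][0]>.5])
E
```

```text
25.125 tcp [2.470e-02 1.000e-04 2.893e-01] j [0.06 0.85 1.18 2.06 0.05 1.84] pitch 99.7 yaw -12.0 grip 0.0287 0.0 [-0.  -0.1  1.5]
side 1013 theta -64.0 nrm [-0.899 -0.007  0.438] low [0.0565 0.0121 0.1787] high [0.0077 0.0121 0.0786] y [-0.054   0.0629]
near_edge [([0.0682, 0.0066, 0.1849], [0.718, 0.137, 0.185])]
far_edge [([0.0036, 0.0016, 0.0591], [0.654, 0.145, 0.059])]
mirror [([0.0328, 0.0008, 0.1319], [0.682, 0.138, 0.132]), ([0.004, 0.001, 0.064], [0.654, 0.145, 0.064])]
caliper [([-0.0161, 0.1552, -0.0006], [0.666, 0.3, -0.001]), ([0.0361, 0.0036, 0.1295], [0.686, 0.14, 0.13])]
lockring [([-0.0689, -0.1607, -0.0029], [0.549, 0.002, -0.003])]
jar [([0.0352, -0.155, -0.0037], [0.652, -0.014, -0.004])]
```

```bash
python3 -c "
from bench import arm
print(arm.sign_off())"
```

```text
the job is handed in; nothing more can be done
None
```

The job is handed in: the mirror stands in the channel, leaning about 26° squarely on the backrest with its face to the robot, the arm is clear and the caliper, lockring tool and jar have not moved; wrist force briefly reached about 95 N (limit 120 N) during the tip.

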